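# Find the hidden catch of the charging box and switch its hub on

## Task

The grey charging box on the desk is shut and has no handle: one of the five identical flush squares in the strip along its near edge is a concealed spring button. Feel across the squares with a fingertip for the one that gives, press it so that the lid springs fully open, then push the round power switch inside the box all the way down. Only touch and press: lift nothing, leave the earphone case in the box and everything else on the desk where it is, and finish clear of everything.

Things in the scene. Friction and masses are not known exactly. Their poses are not given: they have to be found in the camera images.
- box: Grey box fixed to the desk, 250 (x) by 270 (y) by 85 mm high; origin at the centre of its underside, x away from the robot (turned up to 20 degrees), z up. From its near side: 8 mm wall, strip of five squares (48 mm deep), 9 mm rib, lid. Under the lid is a compartment 177 (x) by 240 (y) mm, its floor 10 mm above the desk.
- strip_mid (a point): Centre of the strip of five squares, at the level of their tops: 93 mm nearer the robot than the box's middle, 83 mm above the desk, 2 mm below the rim. The squares, 45.5 mm wide, stand in a row along the box's y, centres at -96, -48, 0, 48 and 96 mm from this point. All look alike. Four are rigid; one (it varies which) is the catch button.
- catch (a joint): How far the hidden button is pressed, m: 0 at rest, 0.006 fully down. Its spring pushes back with about 1 N at first and 4 N fully down, and it returns by itself. Pressed by 5 mm or more it frees the lid; a rigid square gives nothing.
- lid (a joint): Lid angle, rad: 0 shut (held by the catch), 1.75 fully open, leaning back past upright. Once freed, a damped spring opens it fully within about 2 to 3 s and holds it there. Its near edge swings up and away from the robot; its top then stands 0.26 m above the desk.
- lid_edge (a point): Middle of the lid's near edge, on its top. The lid is a grey laminate panel 176 (x) by 236 (y) by 8 mm, shut level with the rim 85 mm above the desk, hinged along its far edge, 117 mm beyond the box's middle.
- hub: Black hub block fixed on the floor of the compartment under the lid, in its left or right half, 75 (x) by 60 (y) by 28 mm; origin at the centre of its underside, turned as the box is. The power switch stands in the middle of its top.
- power_top (a point): Centre of the top of the round grey power switch on the hub, 28 mm across; 48 mm above the desk when out, 10 mm above the hub's top. It is pressed straight down.
- power (a joint): How far the power switch is pressed, m: 0 out, 0.006 fully down. It takes 3 to 4 N to move and stays where it is left.
- earcase: White earphone case, loose, 50 by 60 by 24 mm, on the compartment's floor in the half beside the hub; origin under its centre. To be left alone.
- remote: Black remote control, loose, 150 by 42 by 16 mm, lying in front of the box, about 185 mm from its middle; origin under its centre. To be left alone.
- mouse: White computer mouse, loose, 105 by 60 by 31 mm; origin under its centre. To be left alone.
- phone: Dark phone, loose, 150 by 72 by 10 mm; origin under its centre. To be left alone.
- mug: White mug, loose, 80 mm across, 95 mm high, standing at the box's right (-y) side; origin under its centre. To be left alone.
- penpot: Dark metal pen pot with three pens, loose, 76 mm across, 95 mm high (pens to 155 mm), standing at the box's left (+y) side; origin under its centre. To be left alone.
- stapler: Stapler, loose, 130 by 36 by 45 mm, on the right of the desk; origin under its centre. To be left alone.

How it is judged (in metres and radians):
On the way, in this order (a step that is already met when the one before it is completed fails the run):
1. the hidden button is pressed (3 mm or more) (value of joint catch above 0.003 m), for 0.05 s.
2. the lid has sprung open (1.5 rad or more) (value of joint lid above 1.5 rad), for 0.2 s.
3. the power switch is pushed down (5 mm or more) (value of joint power above 0.005 m), for 0.2 s.
At the end, for the whole second after the job is handed in: The lid stands open (1.5 rad or more), the power switch is down (5 mm or more of its 6 mm), the hidden button is back up (within 1.5 mm), and each loose thing is within 20 mm of where it started (value of joint lid above 1.5 rad and value of joint power above 0.005 m and value of joint catch below 0.0015 m and distance of each of earcase, remote, mouse, phone, mug, penpot, stapler from where it was at the start of the episode below 0.02 m); the robot touches nothing.
It fails at once if a loose thing is lifted, carried or pushed more than 20 mm (distance of any of earcase, remote, mouse, phone, mug, penpot, stapler from where it was at the start of the episode above 0.02 m).
It also fails if it takes over 58 s, if anything falls off the work surface, if the arm or the gripper's body presses on something with over 40 N, if the wrist force passes 120 N, or if a joint passes its speed limit or range.

## Robot

A 6-joint arm with a two-finger parallel gripper is mounted at the origin on the work surface. World frame = base frame: x ahead of the robot, y to its left, z up, the work surface at z = 0. Lengths are in m, angles in degrees, forces in N, time in s.
With the tool pointing down it reaches from about 0.4 to 0.825 m from the base axis. Payload 7 kg.
Tool frame: the origin (TCP) lies between the finger pads; the fingertips stand 25 mm ahead of it and the grasp point (between the pads) lies 6 mm ahead of it; z points along the fingers, y is the line along which they close (so a half turn about z gives the same grasp; the last joint's range is limited). The gripper opens to 88 mm and grips with 3 to 60 N. Pads are 19 mm wide; open, the fingers measure 130 mm over their backs; the gripper's body (78 mm by 193 mm) begins 47 mm behind the grasp point.
Start: joints at [-57.118, 20.546, 0.682, 0, -70.136, -16.507], TCP at [0.19, -0.648, 0.217] pointing down, gripper open.
Joint ranges: [-176.03, 176.03], [-82.01, 121.73], [-58.28, 71.71], [-173.87, 95.51], [-174.79, -0.11], [-173.66, 173.66]. Speed limits (degrees/s): [136.94, 136.94, 172.46, 180, 180, 180].

## Interface

Orientations are given as [roll, pitch, yaw] about the fixed x, y, z axes, in that order (R = Rz(yaw) Ry(pitch) Rx(roll)).
In Python, from plant import ctrl gives the robot as it stands.
- The arm moves only by the shell command python3 drive.py 'ROWS'. ROWS is a JSON list of rows, 1 to 8 of them, each of 5 numbers: dx, dy, dz in m, then a turn about the tool's z in degrees, then the finger opening in m; each row is the pose to reach, as a shift and turn from the pose commanded when the command began, along the tool's axes at that moment; what a row does not reach only later rows make up. A row lasts 1/8 s, in which the tool goes at most 0.0625 m and 10.7 degrees, less where a joint would pass 70% of its speed; a pose out of reach is approached as far as the arm can. The fingers move at their own pace and stop on an object; the grip force is fixed at half the most. Time passes only in rows, so rows that do not move let the fingers close. It prints the time, the measured TCP pose, the force, the opening and the grip force at its end.
- ctrl.get_obs(): the state, without advancing time (a new reading comes with each control period).
- ctrl.snapshot(name): name is "scene" or "side" or "wrist"; returns a dict with "frame" (400x640x3 uint8, red, green, blue), "z_map" (400x640 float32, m along the optical axis (not along the pixel's ray), 0 where there is no reading), "fovy" (degrees; the focal length in pixels is half the picture's height over the tangent of half this angle, whatever the lens; pixels are square), "cx", "cy" (the principal point, pixels), "R" (3x3) and "t" (3): a world point X has camera coordinates R X + t; the wrist camera has in their place "T_tool_cam" (4x4, takes a point from camera to tool coordinates, whose origin is the TCP and whose axes are the flange's). Camera axes: x right, y down, z forward; pixel columns grow to the right and rows downward; lengths in m; the calibration is good to about 2 mm. A picture is of the moment at which its call begins: read the wrist's pose just before it.
- ctrl.close_job(): hands the job in; it is judged then, once.
The state is a dict: "clock": time; "joint_pos": joint angles; "qvel": joint speeds; "tau": joint torques, N m; "tool_pos": TCP position; "orientation": TCP orientation; "force": force on the tool from outside, world axes, zero at the start; "moment": the same for the moment, N m; "opening": finger opening in m; "gripper_force": force on a finger pad.
Only numpy, scipy, OpenCV 4.12 (cv2) and the standard library are available. Lean on these libraries where they do the work, as an engineer would, in place of code of your own. Each camera call takes 0.05 s, during which the arm holds its last target. There are 200 camera calls.

## Working session

There is one attempt and no reset: what is moved stays moved. The work goes in short steps, Python scripts to look and compute and a shell command to move; the robot and the scene stay as the last step left them, time stands still between calls to the robot, and variables do not carry over. Pictures are saved under pics/ and viewed, at most 10 in all, crops included, and the job is handed in when it is done.

```bash
ls; mkdir -p pics
cat > h.py <<'E'
import numpy as np, cv2
from plant import ctrl
def ray(s,u,v):
    f=200/np.tan(np.radians(s["fovy"]/2)); d=np.array([(u-s["cx"])/f,(v-s["cy"])/f,1.0])
    R=np.array(s["R"]);t=np.array(s["t"]); return -R.T@t, R.T@d
def onz(s,u,v,z):
    o,d=ray(s,u,v); return o+d*(z-o[2])/d[2]
def cloud(s):
    f=200/np.tan(np.radians(s["fovy"]/2)); z=s["z_map"]; v,u=np.indices(z.shape)
    P=np.stack([(u-s["cx"])/f*z,(v-s["cy"])/f*z,z],-1)
    W=(P-np.array(s["t"]))@np.array(s["R"]); W[z==0]=np.nan; return W
E
python3 - <<'E'
from h import *
o=ctrl.get_obs(); print({k:np.round(v,3) for k,v in o.items()})
for n in("scene","side"):
    s=ctrl.snapshot(n); cv2.imwrite(f"pics/{n}0.png",s["frame"][...,::-1]); print(n,s["fovy"],s["cx"],s["cy"],-np.array(s["R"]).T@s["t"])
    W=cloud(s); m=(abs(W[...,2]-.085)<.006); 
    P=W[m]; print(len(P),np.nanmin(P,0),np.nanmax(P,0))
    np.save(f"{n}.npy",W)
    k=cv2.connectedComponentsWithStats(m.astype(np.uint8))
    for st in k[2][1:]:
        if st[4]>150: print(st)
E
```

```text
drive.py
pics
plant.py
{'clock': np.float64(0.0), 'joint_pos': array([-5.7120e+01,  2.0591e+01,  6.3300e-01, -2.1000e-02, -7.0136e+01,
       -1.6509e+01]), 'qvel': array([ 0.024,  0.024,  0.093,  0.029,  0.019, -0.045]), 'tau': array([ 0.0000e+00, -5.8273e+01,  2.9307e+01,  6.9970e+00,  7.0000e-03,
       -0.0000e+00]), 'tool_pos': array([ 0.19 , -0.647,  0.216]), 'orientation': array([ 1.79905e+02, -7.00000e-03, -1.63636e+02]), 'force': array([-0.086, -0.684, -0.134]), 'moment': array([ 0.016,  0.017, -0.031]), 'gripper_force': np.float64(0.0), 'opening': np.float64(0.088)}
scene 44.37813656166989 316.8635531341217 202.00087981125327 [ 1.00906203 -0.53710157  1.24760236]
7968 [-0.02346602 -0.19374839  0.07900281] [0.89374053 0.98949404 0.09099419]
[ 315  149  129  116 7443]
side 47.653281632585056 325.5651851097534 198.42542461144058 [0.33938486 0.84270162 1.00588385]
8016 [-0.75283162 -1.66563635  0.07901309] [1.74738386 0.33923264 0.09099954]
[  0   0 134 111 491]
[581   0  59   9 153]
[ 223  184  101   78 6748]
[494 250  48  13 160]
```

View pics/scene0.png

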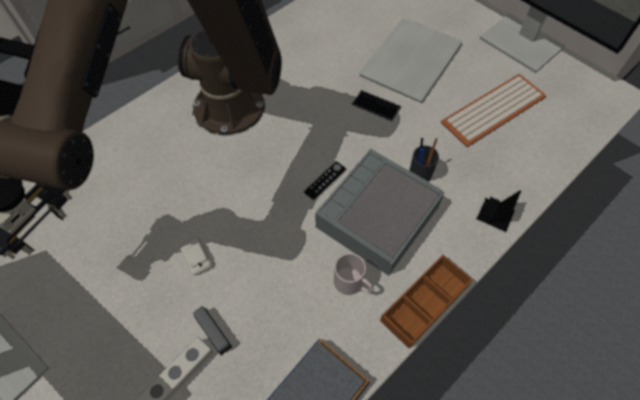

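View pics/side0.png

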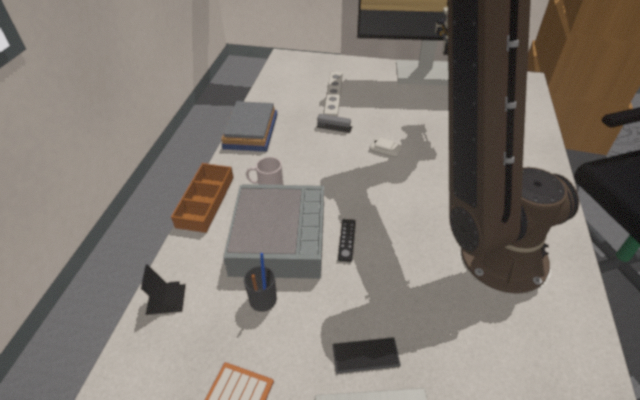

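Run:
```python
from h import *
for n in("scene","side"):
    W=np.load(n+".npy"); m=(abs(W[...,2]-.084)<.006).astype(np.uint8)
    c,l,st,_=cv2.connectedComponentsWithStats(m); i=1+np.argmax(st[1:,4])
    P=W[l==i][:,:2]; print(n,np.median(W[l==i][:,2]),cv2.minAreaRect((P*1000).astype(np.float32)))
```

```text
scene 0.08364383048765689 ((628.4096069335938, 49.18852996826172), (250.6307830810547, 276.07012939453125), 9.219573974609375)
side 0.08485813554222939 ((629.8703002929688, 50.967063903808594), (250.83860778808594, 275.1532287597656), 9.20529556274414)
```

The scene view shows the shut box around pixels (317–442, 150–270), with the strip on its near-left edge, the remote at (325,180), the mug at (350,273) and the pen pot at (425,160). The side view agrees. The strip is at (300–322, 187–255), on the robot side, so the box yaw is +9.2°. The 251×275 mm outline matches the box to within a few mm.

Next I'll work out the moves. I'll use one finger (the far one, gripper open), so the body stays on the robot side of the lid.

```bash
cat >> h.py <<'E'
C=np.array([.6291,.0501]); YAW=np.radians(9.2); BX=np.array([np.cos(YAW),np.sin(YAW)]); BY=np.array([-BX[1],BX[0]])
def b2w(x,y): return C+x*BX+y*BY
def w2b(p): d=np.array(p)[:2]-C; return d@BX,d@BY
def go(xy,z,yaw):
    o=ctrl.get_obs(); p=o["tool_pos"]; w=o["orientation"][2]; a=np.radians(w)
    d=np.array([xy[0],xy[1],z])-p
    print("rows target",np.round([d[0]*np.cos(a)+d[1]*np.sin(a), d[0]*np.sin(a)-d[1]*np.cos(a), -d[2]],4),"turn",round(-((yaw-w+180)%360-180),2),"world",np.round([*xy,z],4))
E
python3 - <<'E'
from h import *
go(b2w(-.1545,-.096),.16,-80.8)
E
python3 drive.py '[[-0.04,0.042,0,-10,0.088],[-0.08,0.084,0,-20,0.088],[-0.12,0.126,0,-30,0.088],[-0.16,0.168,0,-40,0.088],[-0.2,0.21,0,-50,0.088],[-0.24,0.252,0,-60,0.088],[-0.28,0.294,0,-70,0.088],[-0.32,0.336,0,-80,0.088]]'
python3 - <<'E'
from h import *
go(b2w(-.1545,-.096),.125,-80.8)
E
```

```text
clock: 1.1
tool_pos: [0.403, -0.2332, 0.2167]
orientation: [-180.0, 0.0, -83.3]
force: [1.0, -0.2, 0.3]
opening: 0.0879
gripper_force: 0.0
rows target [-0.1523 -0.1075  0.0917] turn -2.49 world [ 0.4919 -0.0694  0.125 ]
```

```bash
python3 drive.py '[[-0.04,-0.03,0.0,-2.6,0.088],[-0.08,-0.06,0.02,-2.6,0.088],[-0.12,-0.09,0.05,-2.6,0.088],[-0.152,-0.1075,0.08,-2.6,0.088],[-0.152,-0.1075,0.092,-2.6,0.088],[-0.152,-0.1075,0.092,-2.6,0.088]]'
python3 - <<'E'
from h import *
go(b2w(-.1545,-.096),.108,-80.8)
s=ctrl.snapshot("side"); t=ctrl.snapshot("scene")
a=s["frame"][120:300,200:480]; b=t["frame"][90:270,230:510]
cv2.imwrite("pics/a1.png",cv2.resize(np.vstack([a,b]),None,fx=1.6,fy=1.6)[...,::-1])
E
```

```text
clock: 1.85
tool_pos: [0.4916, -0.0722, 0.1237]
orientation: [179.9, -0.0, -81.0]
force: [-0.1, 0.6, -0.2]
opening: 0.0877
gripper_force: 0.0
rows target [-0.0028 -0.0008  0.0157] turn -0.2 world [ 0.4919 -0.0694  0.108 ]
```

View pics/a1.png

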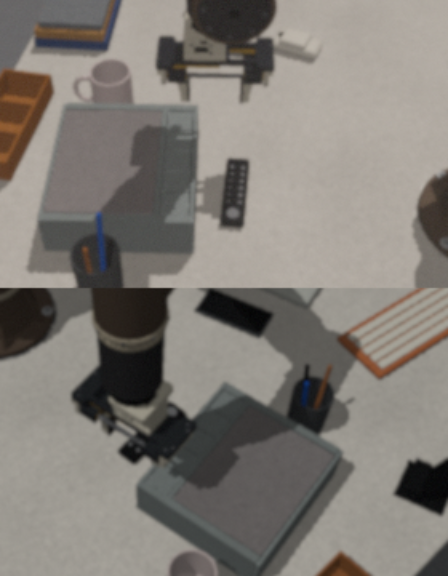

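The top crop shows the far finger hovering over the strip's right-end square at about (185,95), with the near finger in front of the box at about (243,95). I'll check the finger position with depth.

Run:
```python
from h import *
for n in("side","scene"):
    W=cloud(ctrl.snapshot(n)); m=(W[...,2]>.100)&(W[...,2]<.125)&(np.hypot(W[...,0]-.49,W[...,1]+.07)<.12)
    P=np.array([w2b(p) for p in W[m]]); P=P[P[:,1]>-.13]
    for q in (P[P[:,0]>-.1545],P[P[:,0]<-.1545]): print(n,len(q),np.round(np.percentile(q,[5,50,95],0),4).tolist() if len(q) else "")
```

```text
Traceback (most recent call last):
IndexError: too many indices for array: array is 1-dimensional, but 2 were indexed
```

```bash
python3 drive.py '[[-0.0025,-0.001,0.011,0,0.088],[-0.0025,-0.001,0.014,0,0.088],[-0.0025,-0.001,0.015,0,0.088],[-0.0025,-0.001,0.016,0,0.088],[-0.0025,-0.001,0.017,0,0.088],[-0.0025,-0.001,0.017,0,0.088]]'
```

```text
clock: 2.75
tool_pos: [0.4932, -0.0694, 0.1077]
orientation: [-180.0, -0.0, -81.0]
force: [-0.8, -0.3, -0.5]
opening: 0.0875
gripper_force: 0.0
```

```bash
python3 drive.py '[[0,0,0.001,0,0.088],[0,0,0.001,0,0.088]]'; python3 drive.py '[[0,0,0.001,0,0.088],[0,0,0.001,0,0.088]]'; python3 drive.py '[[0,0,0.001,0,0.088],[0,0,0.001,0,0.088]]'
```

```text
clock: 3.0
tool_pos: [0.4931, -0.0694, 0.1066]
orientation: [180.0, 0.0, -81.0]
force: [0.2, -0.3, 0.6]
opening: 0.0878
gripper_force: 0.0
clock: 3.25
tool_pos: [0.4931, -0.0694, 0.1056]
orientation: [180.0, 0.0, -81.0]
force: [-0.6, 0.4, 0.4]
opening: 0.0877
gripper_force: 0.0
clock: 3.5
tool_pos: [0.4931, -0.0694, 0.1046]
orientation: [180.0, 0.0, -81.0]
force: [-0.0, 1.1, -0.0]
opening: 0.0874
gripper_force: 0.0
```

```bash
python3 drive.py '[[0,0,0.001,0,0.088],[0,0,0.001,0,0.088]]'; python3 drive.py '[[0,0,0.001,0,0.088],[0,0,0.001,0,0.088]]'
python3 - <<'E'
from h import *
print(w2b(ctrl.get_obs()["tool_pos"]))
s=ctrl.snapshot("side"); 
a=s["frame"][140:240,230:370]
cv2.imwrite("pics/a2.png",cv2.resize(a,None,fx=5,fy=5,interpolation=2)[...,::-1])
w=ctrl.snapshot("wrist")["frame"]; cv2.imwrite("pics/a3.png",w[...,::-1])
E
```

```text
clock: 3.75
tool_pos: [0.4931, -0.0694, 0.1036]
orientation: [180.0, 0.0, -81.0]
force: [-0.9, 0.2, -0.0]
opening: 0.0878
gripper_force: 0.0
clock: 4.0
tool_pos: [0.4931, -0.0694, 0.1026]
orientation: [180.0, 0.0, -81.0]
force: [-0.3, -0.4, -0.0]
opening: 0.0876
gripper_force: 0.0
(np.float64(-0.15337054026058577), np.float64(-0.09622491684598002))
```

View pics/a2.png

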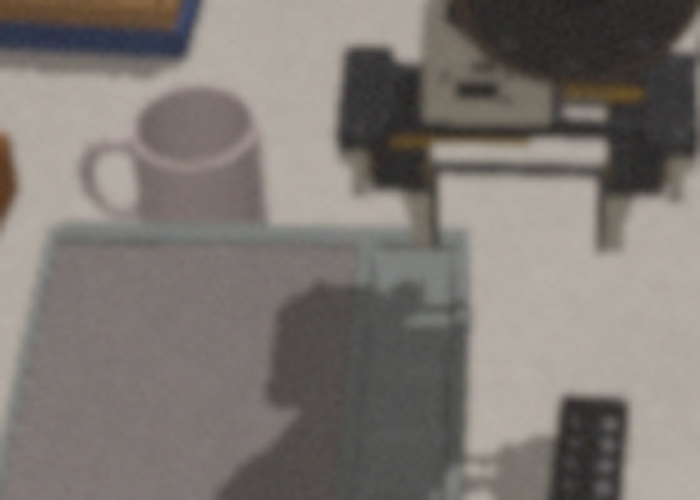

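View pics/a3.png

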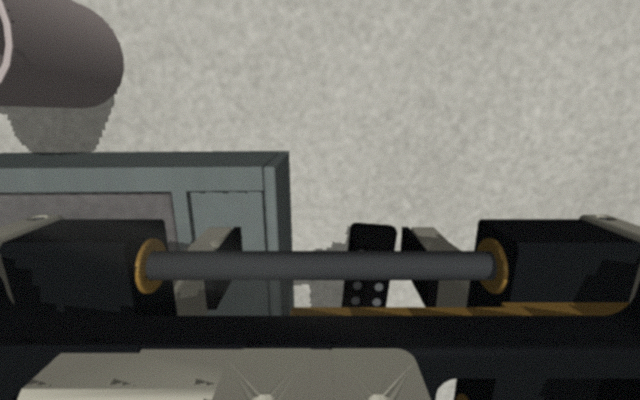

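The crop shows the far fingertip at about full-image pixel (314,189), over the end square, while the wrist view has it between the strip's edges. I'll estimate its height from the two views.

Run:
```python
from h import *
s=ctrl.snapshot("side")
for u,v in((313,189),(317,189),(352,190)):
    o,d=ray(s,u,v)
    for by in(-.0865,-.096):
        n=BY; k=(by-(o[:2]-C)@n)/(d[:2]@n); p=o+k*d; print(u,v,by,"bx",round(w2b(p)[0],4),"z",round(p[2],4))
W=cloud(s); 
for r in range(180,200,2): print(r,[np.round([*w2b(W[r,c]),W[r,c][2]],3).tolist() for c in(311,314,317)])
```

```text
313 189 -0.0865 bx -0.0958 z 0.1158
313 189 -0.096 bx -0.0951 z 0.1066
317 189 -0.0865 bx -0.1071 z 0.1161
317 189 -0.096 bx -0.1066 z 0.1069
352 190 -0.0865 bx -0.2058 z 0.1146
352 190 -0.096 bx -0.2062 z 0.1054
180 [[-0.091, -0.085, 0.152], [-0.099, -0.087, 0.15], [-0.108, -0.089, 0.148]]
182 [[-0.091, -0.087, 0.143], [-0.099, -0.085, 0.144], [-0.108, -0.084, 0.145]]
184 [[-0.079, -0.237, -0.008], [-0.099, -0.087, 0.135], [-0.107, -0.088, 0.134]]
186 [[-0.087, -0.13, 0.086], [-0.099, -0.086, 0.128], [-0.107, -0.087, 0.127]]
188 [[-0.088, -0.12, 0.088], [-0.099, -0.085, 0.121], [-0.107, -0.088, 0.119]]
190 [[-0.088, -0.115, 0.084], [-0.097, -0.117, 0.082], [-0.105, -0.119, 0.081]]
192 [[-0.088, -0.108, 0.082], [-0.097, -0.107, 0.084], [-0.106, -0.105, 0.086]]
194 [[-0.089, -0.1, 0.082], [-0.097, -0.098, 0.084], [-0.106, -0.098, 0.085]]
196 [[-0.089, -0.091, 0.083], [-0.098, -0.089, 0.085], [-0.107, -0.089, 0.086]]
198 [[-0.09, -0.082, 0.084], [-0.098, -0.082, 0.084], [-0.107, -0.084, 0.082]]
```

Run:
```python
from h import *
o=ctrl.get_obs(); w=ctrl.snapshot("wrist"); T=np.array(w["T_tool_cam"]); print(np.round(T,3).tolist())
f=200/np.tan(np.radians(w["fovy"]/2)); z=w["z_map"]; v,u=np.indices(z.shape)
P=np.stack([(u-w["cx"])/f*z,(v-w["cy"])/f*z,z],-1)@T[:3,:3].T+T[:3,3]
a=np.radians(o["orientation"][2]); p=o["tool_pos"]
for r,c in((240,227),(280,225),(235,210),(300,190),(215,225),(235,425),(270,430),(215,250),(300,250),(160,200),(171,280)): print((r,c),z[r,c].round(3),np.round(P[r,c],3),"worldz",round(p[2]-P[r,c,2],3))
for sg in(-1,1):
    m=(z>0)&(abs(P[...,1]*sg-.052)<.012)&(abs(P[...,0])<.013)
    for lo in range(-60,100,10):
        k=m&(P[...,2]*1000>=lo)&(P[...,2]*1000<lo+10)
        if k.sum(): print(sg,lo,k.sum(),np.round(P[k].min(0),3),np.round(P[k].max(0),3))
```

```text
[[-0.0, -0.967, -0.256, 0.068], [1.0, -0.0, 0.0, 0.001], [-0.0, -0.256, 0.967, -0.168], [0.0, 0.0, 0.0, 1.0]]
(240, 227) 0.15 [ 0.009 -0.045 -0.028] worldz 0.131
(280, 225) 0.142 [-0.006 -0.043 -0.04 ] worldz 0.143
(235, 210) 0.152 [ 0.01  -0.054 -0.026] worldz 0.128
(300, 190) 0.113 [ 0.002 -0.047 -0.069] worldz 0.171
(215, 225) 0.197 [ 0.006 -0.06   0.02 ] worldz 0.083
(235, 425) 0.152 [ 0.01   0.052 -0.026] worldz 0.128
(270, 430) 0.081 [ 0.028  0.03  -0.094] worldz 0.197
(215, 250) 0.198 [ 0.005 -0.044  0.02 ] worldz 0.082
(300, 250) 0.213 [-0.056 -0.048  0.02 ] worldz 0.083
(160, 200) 0.214 [ 0.037 -0.083  0.045] worldz 0.057
(171, 280) 0.214 [ 0.03  -0.027  0.044] worldz 0.059
-1 -60 559 [-0.012 -0.047 -0.06 ] [ 0.005 -0.043 -0.05 ]
-1 -50 197 [-0.011 -0.06  -0.05 ] [ 0.011 -0.043 -0.04 ]
-1 -40 365 [-0.011 -0.06  -0.04 ] [ 0.011 -0.043 -0.03 ]
-1 -30 346 [ 0.    -0.059 -0.03 ] [ 0.011 -0.043 -0.02 ]
-1 -20 255 [-0.004 -0.059 -0.02 ] [ 0.011 -0.043 -0.01 ]
-1 -10 13 [-0.004 -0.047 -0.01 ] [ 0.009 -0.043 -0.008]
-1 10 474 [-0.013 -0.064  0.018] [ 0.013 -0.04   0.02 ]
-1 20 646 [-0.013 -0.064  0.02 ] [ 0.013 -0.04   0.022]
1 -60 502 [-0.011  0.044 -0.06 ] [ 0.005  0.049 -0.05 ]
1 -50 203 [-0.011  0.044 -0.05 ] [ 0.011  0.062 -0.04 ]
1 -40 359 [-0.011  0.044 -0.04 ] [ 0.011  0.062 -0.03 ]
1 -30 351 [ 0.001  0.044 -0.03 ] [ 0.011  0.06  -0.02 ]
1 -20 249 [-0.004  0.044 -0.02 ] [ 0.011  0.06  -0.01 ]
1 -10 16 [-0.004  0.045 -0.01 ] [ 0.009  0.048 -0.009]
```

Both cameras put the open fingertips about 8 mm behind the TCP rather than 25 mm ahead, which fits with feeling no contact. The strip is still about 28 mm below the tip, so I'll keep descending.

```bash
python3 drive.py '[[0.0,0.001,0.01,0,0.088],[0.0,0.001,0.02,0,0.088],[0.0,0.001,0.02,0,0.088]]'; python3 drive.py '[[0,0,0.002,0,0.088],[0,0,0.002,0,0.088]]';python3 drive.py '[[0,0,0.002,0,0.088],[0,0,0.002,0,0.088]]'
python3 - <<'E'
from h import *
o=ctrl.get_obs(); w=ctrl.snapshot("wrist"); T=np.array(w["T_tool_cam"])
f=200/np.tan(np.radians(w["fovy"]/2)); z=w["z_map"]; v,u=np.indices(z.shape)
P=np.stack([(u-w["cx"])/f*z,(v-w["cy"])/f*z,z],-1)@T[:3,:3].T+T[:3,3]
m=(z>0)&(abs(abs(P[...,1])-.052)<.012)&(abs(P[...,0])<.013)
print(np.histogram(P[m][:,2],bins=np.arange(-.03,.05,.003)),o["tool_pos"])
E
```

```text
clock: 4.58
tool_pos: [0.4912, -0.0697, 0.0814]
orientation: [179.9, -0.0, -81.0]
force: [-0.7, -0.3, 0.8]
opening: 0.088
gripper_force: 0.0
clock: 4.82
tool_pos: [0.4922, -0.0695, 0.0807]
orientation: [-180.0, -0.0, -81.0]
force: [-0.6, 0.2, -0.5]
opening: 0.0878
gripper_force: 0.0
clock: 5.08
tool_pos: [0.4921, -0.0695, 0.0786]
orientation: [180.0, 0.0, -81.0]
force: [0.2, 1.0, 0.1]
opening: 0.087
gripper_force: 0.0
(array([245, 202, 196, 196, 197, 111,  90,   6, 611,  36,   0,   0,   0,
         0,   0,   0,   0,   0,   0,   0,   0,   0,   0,   0,   0,   0]), array([-3.0000000e-02, -2.7000000e-02, -2.4000000e-02, -2.1000000e-02,
       -1.8000000e-02, -1.5000000e-02, -1.2000000e-02, -9.0000000e-03,
       -6.0000000e-03, -3.0000000e-03, -6.9388939e-18,  3.0000000e-03,
        6.0000000e-03,  9.0000000e-03,  1.2000000e-02,  1.5000000e-02,
        1.8000000e-02,  2.1000000e-02,  2.4000000e-02,  2.7000000e-02,
        3.0000000e-02,  3.3000000e-02,  3.6000000e-02,  3.9000000e-02,
        4.2000000e-02,  4.5000000e-02,  4.8000000e-02])) [ 0.49207144 -0.0695462   0.07860639]
```

```bash
for i in 1 ; do python3 drive.py '[[0,0,0.002,0,0.088],[0,0,0.003,0,0.088],[0,0,0.003,0,0.088]]'; done | egrep 'tool_pos|force:'
python3 drive.py '[[0,0,0.001,0,0.088],[0,0,0.001,0,0.088]]' | egrep 'tool_pos|force:'
python3 drive.py '[[0,0,0.001,0,0.088],[0,0,0.001,0,0.088]]' | egrep 'tool_pos|force:'
python3 drive.py '[[0,0,0.001,0,0.088],[0,0,0.001,0,0.088]]' | egrep 'tool_pos|force:'
```

```text
tool_pos: [0.4921, -0.0696, 0.0756]
force: [-0.5, -0.1, 0.2]
gripper_force: 0.0
tool_pos: [0.492, -0.0696, 0.0746]
force: [0.5, -0.2, -0.6]
gripper_force: 0.0
tool_pos: [0.4921, -0.0695, 0.0736]
force: [0.4, 0.2, -0.1]
gripper_force: 0.0
tool_pos: [0.4922, -0.0696, 0.0733]
force: [-3.3, -0.5, 8.3]
gripper_force: 3.9
```

Square −96 is rigid: 8 N within 0.5 mm, contact at TCP z ≈ 0.0735. On to square −48.

```bash
python3 drive.py '[[0,0,-0.006,0,0.088],[-0.024,0,-0.008,0,0.088],[-0.048,0,-0.008,0,0.088],[-0.048,0,-0.004,0,0.088],[-0.048,0,-0.001,0,0.088],[-0.048,0,0,0,0.088],[-0.048,0,0,0,0.088]]' | egrep 'tool_pos|force:|clock'
python3 drive.py '[[0,0,0.001,0,0.088],[0,0,0.001,0,0.088]]' | egrep 'tool_pos|force:'
```

```text
clock: 7.12
tool_pos: [0.4847, -0.0225, 0.0726]
force: [-0.2, 0.6, 0.9]
gripper_force: 0.2
tool_pos: [0.4848, -0.0224, 0.0718]
force: [-1.5, -2.0, 3.0]
gripper_force: 1.1
```

```bash
python3 drive.py '[[0,0,0.001,0,0.088],[0,0,0.001,0,0.088]]' | egrep 'tool_pos|force:'
python3 drive.py '[[0,0,0.001,0,0.088],[0,0,0.001,0,0.088]]' | egrep 'tool_pos|force:'
```

```text
tool_pos: [0.4847, -0.0224, 0.0707]
force: [-0.1, -3.3, 4.3]
gripper_force: 1.6
tool_pos: [0.4847, -0.0222, 0.0697]
force: [0.3, -2.3, 4.0]
gripper_force: 1.8
```

Square −48 gives (about 4 mm in at 4 N), so it is the button. I'll press it fully, then withdraw up and back.

```bash
python3 drive.py '[[0,0,0.0015,0,0.088],[0,0,0.003,0,0.088],[0,0,0.0035,0,0.088],[0,0,0.0035,0,0.088]]' | egrep 'tool_pos|force:'
python3 drive.py '[[0,0,-0.012,0,0.088],[0,0.02,-0.03,0,0.088],[0,0.03,-0.08,0,0.088],[0,0.03,-0.13,0,0.088],[0,0.03,-0.16,0,0.088]]' | egrep 'clock|tool_pos|force:'
python3 drive.py '[[0,0,0,0,0],[0,0,0,0,0],[0,0,0,0,0],[0,0,0,0,0],[0,0,0,0,0],[0,0,0,0,0],[0,0,0,0,0],[0,0,0,0,0]]'
python3 - <<'E'
from h import *
s=ctrl.snapshot("side"); t=ctrl.snapshot("scene")
cv2.imwrite("pics/b1.png",cv2.resize(np.vstack([s["frame"][120:300,200:400],t["frame"][100:280,280:480]]),None,fx=1.6,fy=1.6)[...,::-1])
E
```

```text
tool_pos: [0.4848, -0.0222, 0.067]
force: [-4.9, -2.8, 14.4]
gripper_force: 7.1
clock: 9.0
tool_pos: [0.4553, -0.0263, 0.2288]
force: [0.4, 0.8, -0.7]
gripper_force: 0.0
clock: 10.0
tool_pos: [0.455, -0.0268, 0.2262]
orientation: [-180.0, 0.0, -81.0]
force: [-0.3, -0.0, 0.9]
opening: 0.0129
gripper_force: 0.0
```

View pics/b1.png

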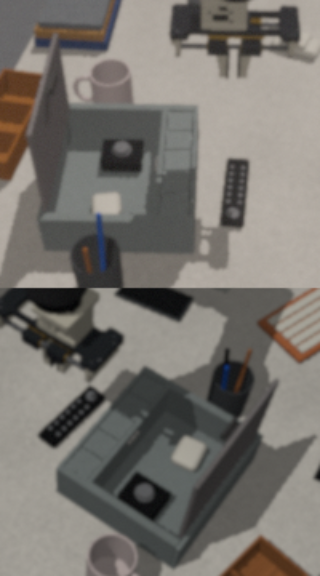

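The lid is fully open. The hub, with its grey switch, is in the right half at side pixel ≈(276,212) and scene pixel ≈(370,227), and the ear case is in the left half. Next I'll measure the switch and the closed fingertip length.

```bash
python3 drive.py '[[0,0,0,0,0],[0,0,0,0,0],[0,0,0,0,0],[0,0,0,0,0]]' | egrep 'clock|opening'
python3 - <<'E'
from h import *
for n in("side","scene"):
    s=ctrl.snapshot(n); W=cloud(s); Z=W[...,2]; B=(W[...,:2]-C)@np.stack([BX,BY],1)
    ins=(abs(B[...,0]-.028)<.08)&(abs(B[...,1])<.112)
    for nm,lo,hi in(("switch",.044,.053),("hub",.034,.042)):
        m=(ins&(Z>lo)&(Z<hi)&(B[...,1]<0)).astype(np.uint8)
        k,l,st,_=cv2.connectedComponentsWithStats(m); i=1+np.argmax(st[1:,4]); P=B[l==i]
        print(n,nm,len(P),np.round(P.mean(0),4),cv2.minAreaRect((P*1000).astype(np.float32)),np.median(Z[l==i]).round(4), "px",_[i].round(1))
    # grey disc inside dark hub: brightness
    g=cv2.cvtColor(s["frame"],cv2.COLOR_RGB2GRAY); np.save(n+"_g.npy",g)
    u,v=_[i].round().astype(int); c=g[v-14:v+15,u-16:u+17]
    th,mm=cv2.threshold(c,0,255,cv2.THRESH_OTSU); print(th)
w=ctrl.snapshot("wrist"); T=np.array(w["T_tool_cam"])
f=200/np.tan(np.radians(w["fovy"]/2)); z=w["z_map"]; v,u=np.indices(z.shape)
P=np.stack([(u-w["cx"])/f*z,(v-w["cy"])/f*z,z],-1)@T[:3,:3].T+T[:3,3]
m=(z>0)&(abs(P[...,1])<.03)&(abs(P[...,0])<.013)
h,b=np.histogram(P[m][:,2],bins=np.arange(-.06,.1,.004)); print([(round(x,3),int(y)) for x,y in zip(b,h) if y])
cv2.imwrite("pics/w2.png",w["frame"][...,::-1])
E
```

```text
clock: 10.6
opening: 0.0004
side switch 61 [ 0.0123 -0.0591] ((12.745293617248535, -58.676002502441406), (26.437238693237305, 28.16808319091797), 30.697315216064453) 0.0482 px [275.7 211.8]
side hub 317 [ 0.0117 -0.0558] ((12.696128845214844, -58.7236328125), (62.75429916381836, 74.62065887451172), 89.25418090820312) 0.0383 px [276.1 215. ]
65.0
scene switch 65 [ 0.0107 -0.0638] ((11.079666137695312, -64.44979858398438), (24.571552276611328, 25.047449111938477), 34.72563934326172) 0.047 px [369.5 226.6]
scene hub 379 [ 0.0125 -0.0655] ((12.234718322753906, -65.56169891357422), (61.730072021484375, 75.3805160522461), 89.9135971069336) 0.0373 px [369.4 229.1]
52.0
[(np.float64(-0.06), 148), (np.float64(-0.056), 326), (np.float64(-0.044), 5), (np.float64(-0.04), 55), (np.float64(-0.036), 48), (np.float64(-0.032), 77), (np.float64(-0.028), 102), (np.float64(-0.024), 69), (np.float64(-0.02), 65), (np.float64(-0.016), 44), (np.float64(-0.012), 24)]
```

View pics/w2.png

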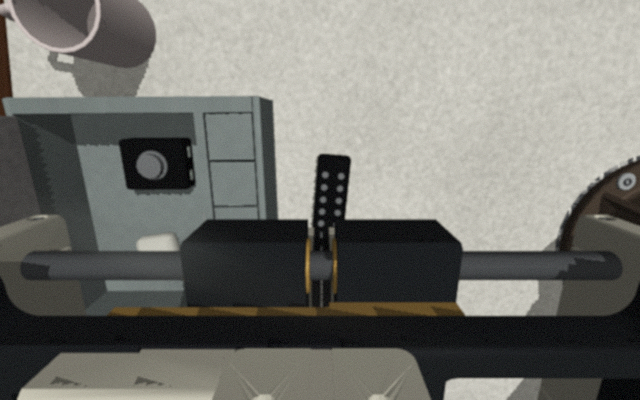

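The wrist view shows the hub at (157,163) with the switch at (151,165), and the closed fingers at (321,280). The tip is still about 9 mm behind the TCP. Before going inside the box I'll measure how low the finger carriers sit.

Run:
```python
from h import *
o=ctrl.get_obs(); p=o["tool_pos"]
w=ctrl.snapshot("wrist"); T=np.array(w["T_tool_cam"])
f=200/np.tan(np.radians(w["fovy"]/2)); z=w["z_map"]; v,u=np.indices(z.shape)
P=np.stack([(u-w["cx"])/f*z,(v-w["cy"])/f*z,z],-1)@T[:3,:3].T+T[:3,3]
for r,c in((222,260),(240,260),(280,260),(300,260),(222,220),(265,100),(230,320),(250,320),(310,250),(340,300),(380,250)): print((r,c),np.round(P[r,c],3))
# side view of gripper: bands of tool z
ax=np.radians(o["orientation"][2])
for n in("side","scene"):
    W=cloud(ctrl.snapshot(n)); D=W-p; tx=D[...,0]*np.cos(ax)+D[...,1]*np.sin(ax); ty=D[...,0]*np.sin(ax)-D[...,1]*np.cos(ax); tz=-D[...,2]
    for lo in range(-110,0,10):
        k=(tz*1000>=lo)&(tz*1000<lo+10)&(abs(tx)<.06)&(abs(ty)<.12)
        if k.sum()>5: print(n,lo,k.sum(),"tx",np.round([tx[k].min(),tx[k].max()],3),"ty",np.round([ty[k].min(),ty[k].max()],3))
# rest of gripper relative to the switch
print("mug:"); W=cloud(ctrl.snapshot("scene")); k=(W[...,2]>.088)&(W[...,2]<.1); B=(W[...,:2]-C)@np.stack([BX,BY],1); k&=(B[...,1]<-.14)&(B[...,1]>-.3)&(abs(B[...,0])<.15); print(B[k].min(0),B[k].max(0))
```

```text
(222, 260) [ 0.038 -0.017 -0.084]
(240, 260) [ 0.038 -0.014 -0.097]
(280, 260) [ 0.028 -0.014 -0.099]
(300, 260) [ 0.023 -0.014 -0.1  ]
(222, 220) [ 0.038 -0.028 -0.084]
(265, 100) [ 0.029 -0.057 -0.094]
(230, 320) [-0.078 -0.     0.21 ]
(250, 320) [ 0.031  0.001 -0.088]
(310, 250) [ 0.022 -0.016 -0.102]
(340, 300) [ 0.024 -0.003 -0.116]
(380, 250) [ 0.026 -0.011 -0.127]
side -110 213 tx [-0.041  0.024] ty [-0.096  0.094]
side -100 338 tx [-0.043  0.03 ] ty [-0.09   0.086]
side -90 131 tx [-0.041  0.028] ty [-0.09   0.087]
side -80 8 tx [-0.039 -0.035] ty [-0.088  0.085]
side -60 52 tx [-0.014  0.008] ty [-0.02  0.02]
side -50 46 tx [-0.014 -0.007] ty [-0.02   0.017]
side -40 37 tx [-0.013  0.001] ty [-0.017  0.015]
side -30 46 tx [-0.014  0.   ] ty [-0.017  0.013]
side -20 27 tx [-0.013 -0.006] ty [-0.017  0.014]
scene -110 137 tx [-0.035  0.042] ty [-0.097  0.095]
scene -100 286 tx [-0.023  0.044] ty [-0.095  0.088]
scene -90 142 tx [-0.03   0.043] ty [-0.09   0.088]
scene -80 45 tx [-0.033  0.041] ty [-0.09   0.088]
scene -40 10 tx [0.006 0.015] ty [-0.018  0.015]
scene -30 33 tx [-0.002  0.016] ty [-0.017  0.016]
scene -20 23 tx [-0.006  0.014] ty [-0.017  0.015]
mug:
[ 0.00626734 -0.25439139] [ 0.09839066 -0.17443221]
```

Run:
```python
from h import *
go(b2w(-.009,-.0617),.055,-80.8)
```

```text
rows target [ 0.0129 -0.1752  0.1712] turn -0.23 world [ 0.6301 -0.0122  0.055 ]
```

```bash
python3 drive.py '[[0.0065,-0.06,0,0,0.03],[0.013,-0.12,0,0,0.03],[0.013,-0.175,0,0,0.03],[0.013,-0.175,0.05,0,0.03],[0.013,-0.175,0.09,0,0.03],[0.013,-0.175,0.13,0,0.03],[0.013,-0.175,0.13,0,0.03]]'
python3 - <<'E'
from h import *
go(b2w(-.009,-.0617),.042,-80.8)
s=ctrl.snapshot("side"); t=ctrl.snapshot("scene")
cv2.imwrite("pics/c1.png",cv2.resize(np.vstack([s["frame"][120:300,200:400],t["frame"][100:280,280:480]]),None,fx=1.6,fy=1.6)[...,::-1])
E
```

```text
clock: 11.82
tool_pos: [0.6276, -0.0129, 0.0929]
orientation: [179.6, -0.0, -81.1]
force: [-1.0, -0.1, 1.4]
opening: 0.0298
gripper_force: 0.0
rows target [-0.0002 -0.0026  0.0509] turn -0.25 world [ 0.6301 -0.0122  0.042 ]
```

View pics/c1.png

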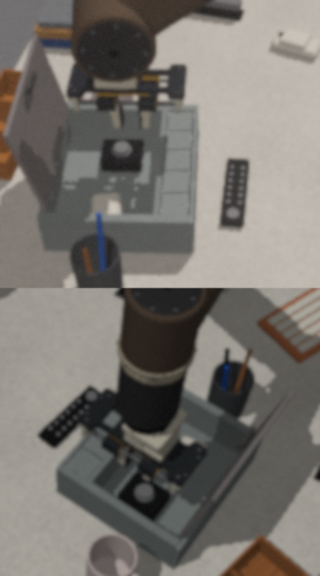

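The far finger is above the switch (side crop ≈(118,125) over (122,150)). The lid is now fully back and clear, and the ear case is untouched. I'll press now.

```bash
python3 drive.py '[[0,-0.001,0.025,0,0.03],[0,-0.001,0.045,0,0.03],[0,-0.001,0.051,0,0.03],[0,-0.001,0.051,0,0.03]]'| egrep 'clock|tool_pos|force:'
python3 drive.py '[[0,0,0.002,0,0.03],[0,0,0.004,0,0.03],[0,0,0.004,0,0.03]]'| egrep 'tool_pos|force:'
python3 drive.py '[[0,0,0.001,0,0.03],[0,0,0.002,0,0.03],[0,0,0.002,0,0.03]]'| egrep 'tool_pos|force:'
```

```text
clock: 12.42
tool_pos: [0.6318, -0.0121, 0.0466]
force: [-0.6, 0.2, 0.5]
gripper_force: 0.0
tool_pos: [0.6309, -0.0122, 0.0413]
force: [-0.1, 1.0, -0.1]
gripper_force: 0.0
tool_pos: [0.6308, -0.0122, 0.039]
force: [-0.1, 0.8, 0.6]
gripper_force: 0.0
```

```bash
python3 drive.py '[[0,0,0.001,0,0.03],[0,0,0.002,0,0.03],[0,0,0.002,0,0.03]]'| egrep 'tool_pos|force:'
python3 drive.py '[[0,0,0.001,0,0.03],[0,0,0.002,0,0.03],[0,0,0.002,0,0.03]]'| egrep 'tool_pos|force:'
```

```text
tool_pos: [0.631, -0.0122, 0.0373]
force: [-0.3, 0.7, 2.4]
gripper_force: 1.0
tool_pos: [0.631, -0.0122, 0.0351]
force: [-1.3, -0.1, 1.9]
gripper_force: 0.9
```

```bash
python3 drive.py '[[0,0,0.001,0,0.03],[0,0,0.002,0,0.03],[0,0,0.002,0,0.03]]'| egrep 'tool_pos|force:'
python3 drive.py '[[0,0,0.001,0,0.03],[0,0,0.002,0,0.03],[0,0,0.002,0,0.03]]'| egrep 'tool_pos|force:'
```

```text
tool_pos: [0.631, -0.0122, 0.033]
force: [-0.0, -0.3, 1.3]
gripper_force: 0.7
tool_pos: [0.631, -0.0122, 0.0323]
force: [-3.3, 0.1, 10.5]
gripper_force: 5.5
```

The switch reached its hard stop, with force jumping to 10.5 N after about 6 mm of travel. I'll hold briefly, then withdraw up and back.

```bash
python3 drive.py '[[0,0,0.0005,0,0.03],[0,0,0.0005,0,0.03]]'| egrep 'tool_pos|force:'
python3 drive.py '[[0,0,-0.04,0,0.03],[0,0,-0.09,0,0.03],[0,0,-0.15,0,0.03],[0,0,-0.2,0,0.03],[0,0.06,-0.2,0,0.03],[0,0.12,-0.2,0,0.03],[0,0.17,-0.2,0,0.03],[0,0.17,-0.2,0,0.03]]'
python3 - <<'E'
from h import *
for n in("side","scene"):
    s=ctrl.snapshot(n); W=cloud(s); Z=W[...,2]; B=(W[...,:2]-C)@np.stack([BX,BY],1)
    m=np.hypot(B[...,0]-.012,B[...,1]+.0617)<.010; print(n,"switch z",m.sum(),np.nanmedian(Z[m]).round(4))
    for y in(-.096,-.048,0,.048,.096):
        m=(abs(B[...,0]+.093)<.015)&(abs(B[...,1]-y)<.015)&(Z<.12); print(y,m.sum(),np.nanmedian(Z[m]).round(4))
    m=(B[...,0]>.1)&(B[...,0]<.2)&(abs(B[...,1])<.1)&(Z>.2)&(Z<.3); print("lid",m.sum(),Z[m].max() if m.sum() else "", B[m].mean(0) if m.sum() else "")
cv2.imwrite("pics/d1.png",np.hstack([ctrl.snapshot(n)["frame"][100:350,180:500] for n in("side","scene")])[...,::-1])
E
```

```text
tool_pos: [0.6311, -0.0122, 0.0322]
force: [-6.1, 1.0, 14.2]
gripper_force: 7.1
clock: 15.92
tool_pos: [0.4599, -0.0393, 0.2311]
orientation: [-179.9, 0.1, -81.0]
force: [1.5, 1.4, 1.0]
opening: 0.03
gripper_force: 0.0
side switch z 30 0.0422
-0.096 76 0.0834
-0.048 87 0.0832
0 91 0.0836
0.048 93 0.0833
0.096 103 0.0832
lid 858 0.26507796536548056 [0.13688864 0.00819838]
scene switch z 33 0.0409
-0.096 102 0.0824
-0.048 103 0.0825
0 94 0.0821
0.048 90 0.0823
0.096 88 0.082
lid 407 0.2657167572994913 [ 0.13931481 -0.00389807]
```

View pics/d1.png

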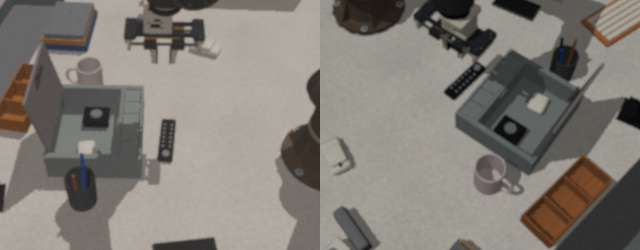

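Both views show the lid fully open (top at 0.26 m) and the switch at (96,118) in the left crop, down to z ≈ 0.042. The squares are level again, the loose things are in place, and the gripper is clear. I'll let it settle and hand in.

```bash
python3 drive.py '[[0,0,0,0,0.03],[0,0,0,0,0.03]]' | grep clock; python3 -c "
from plant import ctrl
print(ctrl.close_job())"
```

```text
clock: 16.38
the job is handed in; nothing more can be done
None
```

I found the hidden button at square −48, the lid sprang fully open, and I pushed the power switch all the way down. The arm finished clear of everything, nothing loose was visibly moved, and I handed the job in at about 16 s; the hand-in returned no verdict.

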